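# Close the weights case without slamming its lid

### The job

The practical is over: close the larger of the two open wooden cases, the one holding the set of metal weights. Push its heavy lid down gently, without slamming, until it is fully shut. Leave the smaller slide box open as it is, and do not disturb the measuring cylinder standing on the table between them.

Things in the scene. Friction and masses are not known exactly. Their poses are not given: they have to be found in the camera images.
- weights_case: Fixed open wooden case, metal weights standing inside (the slide box beside it is smaller: 140 x 160 x 55 mm, with rows of glass slides). 180 mm along its x, 240 mm along its y, 85 mm high without lid. Origin: centre of its underside, z up. Lid hinge line: top edge of the +x wall, along y at x = +90, z = 85 mm.
- weights_lid (a joint): Lid angle, rad: 0 shut on the rim (firm stop), starts 0.95 to 1.3, leaning over the case. Flat board, 180 mm from hinge to free edge, 240 wide, 18 thick (top 103 mm above table when shut), 0.7 kg. Friction hinge: stays where left, follows a push on its outer face (towards case +x when open, up when shut), 1 to 7 N at 150 mm from the hinge. Slams if faster than 0.9 rad/s in the last 0.35 rad.
- slide_lid_edge (a point): Middle of the free edge, on the outer face, of the slide box's open lid (140 mm from hinge to edge, 160 wide, 10 thick, on a friction hinge 55 mm above the table, at 0.95 to 1.3 rad). Axes are the lid's: x from free edge to hinge, y along the edge, z out of its outer face.
- measuring_cylinder: Upright clear plastic measuring cylinder with blue graduations, 170 mm tall, 36 mm wide over its lip, on a round 54 mm foot; stands loose on the table between the two cases. Origin at the centre of its underside, z up.

How it is judged (in metres and radians):
At the end, for the whole second after the job is handed in: The weights case's lid is shut (within 0.06 rad, about 10 mm at its free edge) and at rest; the slide box's lid is still open, within 20 mm of where it stood; the measuring cylinder stands upright within 30 mm of its place (value of joint weights_lid below 0.06 rad and velocity of joint weights_lid between -0.05 and 0.05 rad/s and distance of slide_lid_edge from where it was at the start of the episode below 0.02 m and distance of measuring_cylinder from where it was at the start of the episode below 0.03 m and angle between measuring_cylinder's own z axis and vertical below 0.2 rad); the robot touches nothing.
It fails at once if the weights case's lid slams: it turns faster than 0.9 rad/s towards shut within the last 0.35 rad (value of joint weights_lid below 0.35 rad and velocity of joint weights_lid below -0.9 rad/s).
It fails at once if the slide box's lid is moved by more than 20 mm at its edge (distance of slide_lid_edge from where it was at the start of the episode above 0.02 m).
It fails at once if the measuring cylinder is tipped over or pushed more than 30 mm (angle between measuring_cylinder's own z axis and vertical above 0.5 rad or distance of measuring_cylinder from where it was at the start of the episode above 0.03 m).
It also fails if it takes over 38 s, if anything falls off the work surface, if the arm or the gripper's body presses on something with over 40 N, if the wrist force passes 120 N, or if a joint passes its speed limit or range.

### The arm

A 7-joint arm with a two-finger parallel gripper is mounted at the origin on the work surface. World frame = base frame: x ahead of the robot, y to its left, z up, the work surface at z = 0. Lengths are in mm, angles in rad, forces in N, time in s.
With the tool pointing down it reaches from about 400 to 925 mm from the base axis. Payload 4.1 kg.
Tool frame: the origin (TCP) lies on the front face of the gripper's body, between the roots of the fingers; the fingertips stand 73 mm ahead of it and the grasp point (between the pads) lies 54 mm ahead of it; z points along the fingers, y is the direction in which the jaws open and shut (so a half turn about z gives the same grasp; the last joint's range is limited). The gripper opens to 85 mm and grips with 20 to 120 N. Pads are 22 mm wide; open, the fingers measure 114 mm over their backs; the gripper's body (76 mm by 85 mm) begins 54 mm behind the grasp point. The pads swing forward as they close: fully open they stand 13 mm farther back than shut.
Start: joints at [-1.423, 0.398, 0.045, 1.537, -0.019, 1.207, -0.051], TCP at [158.77, 630.337, 303.947] pointing down, gripper open.
Joint ranges: [-2.82, 2.82], [-0.49, 2.23], [-1.37, 1.46], [0, 2.46], [-1.36, 4.5], [0.23, 2], [-2.94, 2.94]. Speed limits (rad/s): [2.57, 2.57, 3.14, 3.14, 3.14, 3.14, 3.14].

### API

Orientations are given as a 3x3 rotation matrix whose columns are the frame's x, y, z axes.
In Python, from workcell import robot gives the robot as it stands. The module is installed in compiled form; this text tells all that it offers.
- The arm moves only by the shell command python3 -m crank 'ROWS'. ROWS is text: rows parted by semicolons, each of 7 numbers parted by spaces: the shift along the tool's x, y, z in m, then the turn, a rotation vector about the tool's x, y, z in rad, then the opening in per cent of the stroke, from 0 (shut) to 100 (fully open). In form: x y z wx wy wz hand; .... A call has exactly 5 rows; each row is the pose to reach, as a shift and turn from the pose measured when the call began, along the tool's axes at that moment; what a row does not reach only later rows make up. A row lasts 1/8 s, in which the tool goes at most 62.5 mm and 10.7 degrees, less where a joint would pass 70% of its speed; a pose out of reach is approached as far as the arm can. A call with a gripper value outside its range is refused whole. The fingers move at their own pace and stop on an object; the grip force is fixed at half the most. Time passes only in rows, so rows that repeat a pose let the fingers close, or fill a call up. It gives the time, the measured TCP pose, the force and the opening at its end, in the units of the state.
- robot.read_state(): the state, without advancing time (a new reading comes with each control period).
- robot.camera(name): name is "side" or "top" or "wrist"; returns (picture, depth): 480x640x3 uint8, red, green, blue; 480x640 float32, mm along the optical axis (not along the pixel's ray), 0 where there is no reading.
- robot.get_calibration(name): a dict with "camera_matrix" (3x3 intrinsics, pixels), "k1" (the pictures are not rectified: a ray, as slopes to the right and down, at radius r is drawn at 1 + k1 r^2 times it, then the intrinsics apply), "rvec" (rotation vector, rad) and "tvec" (3), from world to camera coordinates, as OpenCV has them; the wrist camera has in their place "tool_from_camera" (4x4, takes a point from camera to tool coordinates, whose origin is the TCP and whose axes are the flange's). Camera axes: x right, y down, z forward; pixel columns grow to the right and rows downward; lengths in mm; the calibration is good to about 2 mm. A picture is of the moment at which its call begins: read the wrist's pose just before it. get_calibration takes no time and is no camera call.
- robot.close_job(): hands the job in, once; it reports no verdict.
Trained networks look in the newest picture that a camera, given by its name, has taken for a name from the list of things; names that differ only in an ending like _2 or _b are one class to them, and where a whole thing is asked for, a point or a joint stands for the part that bears it (a point fixed in the world has none). Each returns a list of dicts, best first, with "score" (0 to 1); they miss things now and then, are a little off and sometimes report something else, mostly with a low value. They report only what shows in the picture. A call takes as long as a camera call.
- robot.search_frame(camera, target): "point" ([x, y, z] in mm, in world coordinates, good to about 4 mm: the middle of the surface that is visible of it).
- robot.regions_of(camera, target): "mask" (480x640 bool, what is visible of it).
The state is a dict: "time_s": time; "joint_pos": joint angles; "dq": joint speeds; "joint_torque": joint torques, N m; "position": TCP position; "eef_rot": TCP orientation; "contact_force": force on the tool from outside, world axes, zero at the start; "wrist_torque": the same for the moment, N m; "width": finger opening in mm.
Only numpy, scipy, OpenCV 4.12 (cv2) and the standard library are available. Lean on these libraries where they do the work, as an engineer would, in place of code of your own. Each camera call takes 0.05 s, during which the arm holds its last target. There are 200 camera calls.

## Working session

There is one attempt and no reset: what is moved stays moved. The work goes in short steps, Python scripts to look and compute and a shell command to move; the robot and the scene stay as the last step left them, time stands still between calls to the robot, and variables do not carry over. Pictures are saved under pics/ and viewed, about 8 in all and at most 12, crops included, and the job is handed in when it is done.

```bash
mkdir -p pics; cat > h.py <<'E'
import numpy as np, cv2
from workcell import robot
def pts(name, dep, st=None):
    c=robot.get_calibration(name); K=np.array(c["camera_matrix"],float)
    v,u=np.mgrid[0:480,0:640]
    p=np.stack([u.ravel(),v.ravel()],1).astype(float)[:,None]
    n=cv2.undistortPoints(p,K,np.array([c["k1"],0,0,0],float))[:,0]
    d=dep.ravel()[:,None].astype(float)
    P=np.hstack([n*d,d])
    if name=="wrist":
        T=np.array(c["tool_from_camera"]); P=P@T[:3,:3].T+T[:3,3]
        P=P@np.array(st["eef_rot"]).T+np.array(st["position"])
    else:
        R=cv2.Rodrigues(np.array(c["rvec"],float))[0]; P=(P-np.array(c["tvec"]).ravel())@R
    P[d[:,0]==0]=np.nan
    return P.reshape(480,640,3)
E
python3 - <<'E'
from h import *
np.set_printoptions(precision=1,suppress=True)
s=robot.read_state(); print(s["time_s"],s["position"]); print(np.array(s["eef_rot"]))
for n in ["top","side"]:
    im,d=robot.camera(n); P=pts(n,d); np.save(f"{n}.npy",P)
    cv2.imwrite(f"pics/{n}1.png",im[:,:,::-1])
    for t in ["weights_case","weights_lid","slide_lid_edge","measuring_cylinder"]:
        for r in robot.search_frame(n,t)[:2]: print(n,t,np.array(r["point"]),round(r["score"],2))
        for r in robot.regions_of(n,t)[:1]:
            m=r["mask"]; Q=P[m]; Q=Q[~np.isnan(Q[:,0])]; np.save(f"{n}_{t}.npy",m)
            print("  mask",m.sum(),round(r["score"],2),np.percentile(Q,[2,50,98],axis=0).ravel())
E
```

```text
0.0 [158.6 629.8 302.9]
[[-1.   0.2 -0. ]
 [ 0.2  1.  -0. ]
 [-0.  -0.  -1. ]]
top weights_case [ 510.7 -269.6  164.4] 0.72
  mask 15845 0.67 [ 418.6 -403.    36.   512.7 -266.9  161.   641.5 -147.2  242. ]
top weights_lid [ 494.3 -262.1  184.8] 0.81
  mask 11963 0.85 [ 413.7 -371.6  100.3  495.1 -261.8  187.3  571.7 -148.6  242.3]
top slide_lid_edge [574.4 242.4 156.2] 0.82
top slide_lid_edge [572.8  -8.5 136.7] 0.46
  mask 2077 0.65 [505.2 182.   62.5 571.9 241.7 153.  639.5 309.  189.5]
top measuring_cylinder [573.   -9.1 135.5] 0.72
  mask 722 0.9 [563.6 -33.9   3.9 580.9 -11.  135.2 602.8  14.1 172.1]
side weights_case [ 531.5 -294.    57.9] 0.91
  mask 26309 0.55 [ 422.5 -395.    33.1  530.5 -290.9   59.8  640.6 -165.6  242.2]
side weights_lid [ 497.4 -286.4  214.2] 0.62
  mask 8954 0.68 [ 411.2 -382.6  103.   498.5 -284.1  213.7  574.9 -158.2  243.1]
side slide_lid_edge [564.8 230.6 140.5] 0.6
  mask 2305 0.72 [504.4 180.4  65.4 569.4 231.1 141.1 634.7 297.5 189.3]
side measuring_cylinder [589.  -22.4 101. ] 0.89
  mask 1580 0.94 [568.2 -32.5   2.8 586.3 -20.1  99.7 606.3   6.7 171.4]
```

View pics/top1.png

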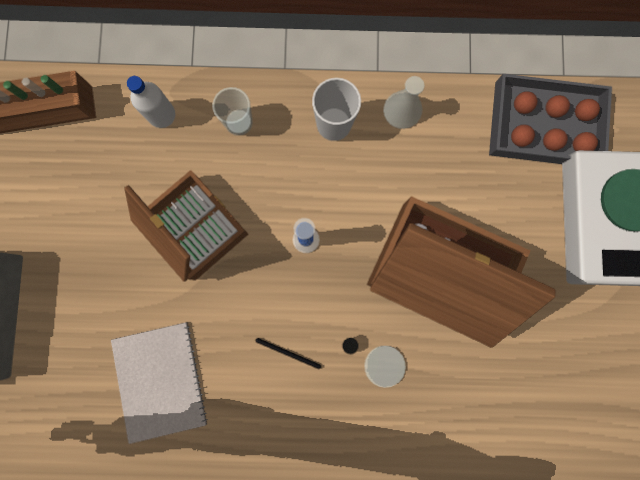

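View pics/side1.png

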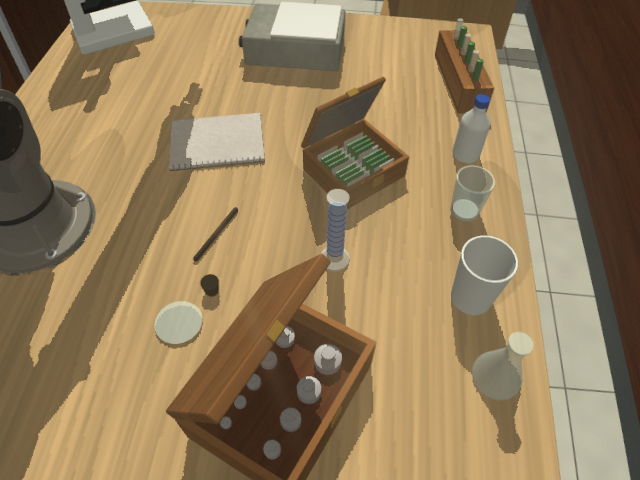

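```bash
python3 - <<'E'
from h import *
np.set_printoptions(precision=2,suppress=True)
P=np.load("top.npy"); m=np.load("top_weights_lid.npy"); m=cv2.erode(m.astype(np.uint8),np.ones((7,7)))>0
Q=P[m]; Q=Q[~np.isnan(Q[:,0])]
c=np.median(Q,0); 
for _ in range(4):
    n=np.linalg.svd(Q-Q.mean(0),full_matrices=False)[2][2]; e=(Q-Q.mean(0))@n; Q=Q[abs(e)<max(3,2*e.std())]
n*=np.sign(n[2]); c=Q.mean(0); print("n",n,"c",c,e.std(),len(Q))
h=np.cross([0,0,1],n);h/=np.linalg.norm(h); t=np.cross(h,n)  # in-plane up/down
m=np.load("top_weights_lid.npy");Q=P[m]; Q=Q[~np.isnan(Q[:,0])]; Q=Q[abs((Q-c)@n)<6]
print("h",h,np.percentile((Q-c)@h,[1,99]),"t",t,np.percentile((Q-c)@t,[1,99]))
print("tilt from horiz",np.arccos(n[2]), "yaw of n", np.arctan2(n[1],n[0]))
E
```

```text
n [-0.76  0.33  0.56] c [ 493.75 -259.85  182.11] 0.9033967982386016 9790
h [-0.4  -0.92  0.  ] [-116.7   116.72] t [-0.52  0.23 -0.83] [-74.92 100.24]
tilt from horiz 0.9730332793372095 yaw of n 2.728323361856821
```

The top view shows the weights case at px (460,265) with its lid leaning away from the robot. The slide box is at (190,230) and the cylinder at (305,235). The side view agrees. The lid is at about 0.97 rad, and the hinge midpoint works out near (455,-243,85), with the lid closing towards (0.917,-0.397).

```bash
cat >> h.py <<'E'
def rel(*W):
    s=robot.read_state(); R=np.array(s["eef_rot"]); p=np.array(s["position"])
    print("t",s["time_s"],"p",p.round(1),"F",np.round(s["contact_force"],1),"yaw",np.degrees(np.arctan2(R[1,0],R[0,0])).round(1))
    for w in W: print(np.round(R.T@(np.array(w)-p)/1000,3))
E
python3 -c "
from h import *
rel((330,430,350),(460,200,350),(500,-60,350),(470,-250,340))
print(robot.read_state()['eef_rot'])"
```

```text
t 0.9 p [158.8 630.3 304. ] F [-0.7  0.7 -0.1] yaw 165.9
[-0.215 -0.152 -0.046]
[-0.397 -0.344 -0.046]
[-0.499 -0.586 -0.046]
[-0.517 -0.778 -0.036]
[[-9.69704976e-01  2.44279058e-01  4.62542220e-05]
 [ 2.44279062e-01  9.69704968e-01  1.18419370e-04]
 [-1.59255767e-05  1.26130790e-04 -9.99999992e-01]]
```

```bash
python3 -m crank '-0.04 -0.03 -0.02 0 0 0 0; -0.085 -0.06 -0.046 0 0 0 0; -0.13 -0.09 -0.046 0 0 0 0; -0.175 -0.12 -0.046 0 0 0 0; -0.215 -0.15 -0.046 0 0 0 0'
python3 -m crank '-0.04 -0.04 0 0 0 0 0; -0.075 -0.08 0 0 0 0 0; -0.11 -0.12 0 0 0 0 0; -0.145 -0.155 0 0 0 0 0; -0.18 -0.19 0 0 0 0 0'
python3 -c "
from h import *
rel((500,-60,350),(470,-250,340))
print(robot.read_state()['joint_pos'])"
```

```text
time_s: 1.52
position: [332.0, 430.7, 350.3]
eef_rot: [[-0.97, 0.245, 0.001], [0.245, 0.97, 0.001], [-0.0, 0.001, -1.0]]
contact_force: [1.8, -0.3, -0.1]
width: -0.3
time_s: 2.15
position: [460.6, 200.8, 350.6]
eef_rot: [[-0.97, 0.245, 0.001], [0.245, 0.97, 0.002], [-0.001, 0.002, -1.0]]
contact_force: [1.2, 0.9, -0.4]
width: 0.4
t 2.15 p [460.6 200.8 350.6] F [ 1.2  0.9 -0.4] yaw 165.8
[-0.102 -0.243  0.   ]
[-0.12  -0.435  0.01 ]
[-0.83546844  0.09907634  0.36825949  1.82517199 -0.03865342  1.22221611
  0.8675154 ]
```

```bash
python3 -m crank '-0.02 -0.05 0 0 0 0 0; -0.04 -0.1 0 0 0 0 0; -0.06 -0.15 0 0 0 0 0; -0.08 -0.2 0 0 0 0 0; -0.1 -0.24 0 0 0 0 0'
python3 -m crank '-0.005 -0.04 0 0 0 0 0; -0.01 -0.08 0 0 0 0 0; -0.015 -0.12 0 0 0 0 0; -0.02 -0.16 0 0 0 0 0; -0.02 -0.19 0.01 0 0 0 0'
python3 - <<'E'
from h import *
np.set_printoptions(precision=3,suppress=True)
H=np.array([455,-243,85.]);d=np.array([.917,-.397,0]);z=np.array([0,0,1.])
def tcp(a,r=150,gap=0): return H+r*(np.cos(a)*d+np.sin(a)*z)+(18+gap)*(-np.sin(a)*d+np.cos(a)*z)+73*z
As=[.97,.85,.75,.65,.55,.45,.35,.25,.2,.15,.1,.05,0,-.03]
rel(tcp(.97,gap=25),*[tcp(a) for a in As]); print(robot.read_state()['joint_pos'])
im,_=robot.camera("side"); cv2.imwrite("pics/side2.png",im[:,:,::-1])
E
```

```text
time_s: 2.78
position: [498.6, -58.7, 350.7]
eef_rot: [[-0.969, 0.246, 0.002], [0.246, 0.969, 0.002], [-0.002, 0.003, -1.0]]
contact_force: [0.6, 0.5, -0.3]
width: -0.1
time_s: 3.4
position: [471.1, -249.9, 341.0]
eef_rot: [[-0.969, 0.248, 0.005], [0.248, 0.969, 0.001], [-0.004, 0.002, -1.0]]
contact_force: [-0.0, -0.3, -0.5]
width: -0.3
t 3.4 p [ 471.1 -249.9  341. ] F [-0.  -0.3 -0.5] yaw 165.7
[-0.031 -0.005  0.035]
[-0.051 -0.008  0.049]
[-0.067 -0.011  0.059]
[-0.079 -0.013  0.068]
[-0.089 -0.015  0.078]
[-0.099 -0.016  0.09 ]
[-0.108 -0.018  0.102]
[-0.115 -0.019  0.115]
[-0.121 -0.02   0.129]
[-0.124 -0.02   0.136]
[-0.126 -0.021  0.143]
[-0.128 -0.021  0.151]
[-0.129 -0.021  0.158]
[-0.13  -0.021  0.166]
[-0.13  -0.021  0.17 ]
[-0.233  0.203  0.749  1.782 -0.15   1.211  1.878]
```

View pics/side2.png

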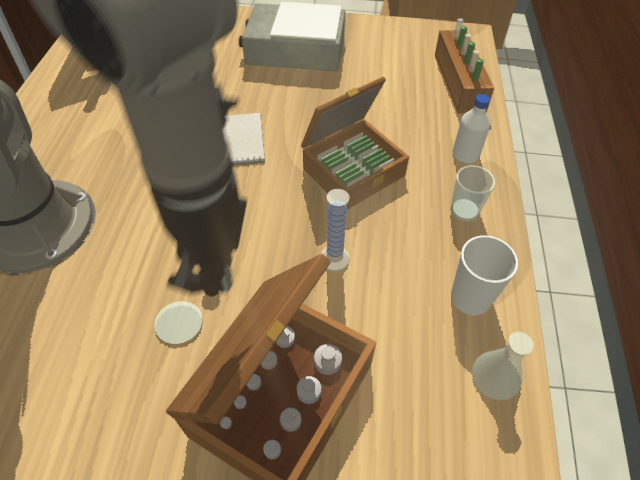

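The arm is above the hinge side with the tool at px (210,285). Nothing has been disturbed, so I start pushing along the arc.

```bash
python3 -m crank '-0.018 -0.003 0.02 0 0 0 0; -0.031 -0.005 0.035 0 0 0 0; -0.042 -0.007 0.043 0 0 0 0; -0.051 -0.008 0.049 0 0 0 0; -0.058 -0.01 0.054 0 0 0 0'
python3 -m crank '-0.005 -0.001 0.003 0 0 0 0; -0.009 -0.001 0.006 0 0 0 0; -0.014 -0.002 0.01 0 0 0 0; -0.018 -0.003 0.012 0 0 0 0; -0.021 -0.003 0.014 0 0 0 0'
python3 - <<'E'
from h import *
np.set_printoptions(precision=3,suppress=True)
H=np.array([455,-243,85.]);d=np.array([.917,-.397,0]);z=np.array([0,0,1.])
def tcp(a,r=150,gap=0): return H+r*(np.cos(a)*d+np.sin(a)*z)+(18+gap)*(-np.sin(a)*d+np.cos(a)*z)+73*z
rel(*[tcp(a) for a in [.7,.65,.6,.55,.5,.45,.4,.35,.3,.25,.2,.15,.1,.05,0,-.03]])
im,_=robot.camera("side"); cv2.imwrite("pics/side3.png",im[200:,100:450,::-1])
E
```

```text
time_s: 4.08
position: [522.4, -277.6, 285.7]
eef_rot: [[-0.968, 0.253, 0.001], [0.253, 0.968, -0.0], [-0.001, -0.0, -1.0]]
contact_force: [-1.3, 3.0, 2.3]
width: 0.3
time_s: 4.7
position: [542.1, -286.1, 271.6]
eef_rot: [[-0.968, 0.253, 0.001], [0.253, 0.968, -0.001], [-0.001, -0.0, -1.0]]
contact_force: [-2.6, 0.8, 0.5]
width: 0.1
t 4.7 p [ 542.1 -286.1  271.6] F [-2.6  0.8  0.5] yaw 165.4
[-0.007  0.004  0.003]
[-0.012  0.003  0.009]
[-0.017  0.002  0.014]
[-0.022  0.002  0.02 ]
[-0.026  0.001  0.026]
[-0.03   0.     0.032]
[-0.034 -0.     0.039]
[-0.038 -0.001  0.045]
[-0.041 -0.001  0.052]
[-0.044 -0.002  0.059]
[-0.046 -0.002  0.066]
[-0.049 -0.002  0.073]
[-0.05  -0.003  0.081]
[-0.052 -0.003  0.088]
[-0.053 -0.003  0.096]
[-0.053 -0.003  0.1  ]
```

View pics/side3.png

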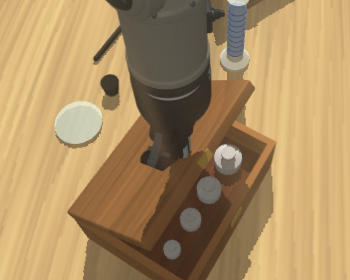

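The lid is following the tool, with contact at crop px (165,160). I continue.

```bash
python3 -m crank '-0.007 0.003 0.003 0 0 0 0; -0.012 0.003 0.009 0 0 0 0; -0.017 0.002 0.014 0 0 0 0; -0.022 0.002 0.02 0 0 0 0; -0.026 0.001 0.026 0 0 0 0'
python3 -m crank '-0.004 -0.001 0.006 0 0 0 0; -0.008 -0.001 0.012 0 0 0 0; -0.011 -0.002 0.018 0 0 0 0; -0.013 -0.002 0.022 0 0 0 0; -0.015 -0.002 0.026 0 0 0 0'
python3 - <<'E'
from h import *
np.set_printoptions(precision=3,suppress=True)
H=np.array([455,-243,85.]);d=np.array([.917,-.397,0]);z=np.array([0,0,1.])
def tcp(a,r=150,gap=0): return H+r*(np.cos(a)*d+np.sin(a)*z)+(18+gap)*(-np.sin(a)*d+np.cos(a)*z)+73*z
rel(*[tcp(a) for a in [.3,.25,.2,.15,.1,.05,0,-.03]])
E
```

```text
time_s: 5.38
position: [568.5, -292.0, 245.2]
eef_rot: [[-0.968, 0.252, 0.002], [0.252, 0.968, -0.002], [-0.002, -0.001, -1.0]]
contact_force: [-1.8, -0.5, 3.6]
width: -0.2
time_s: 6.0
position: [582.7, -297.6, 218.9]
eef_rot: [[-0.968, 0.252, 0.002], [0.252, 0.968, -0.001], [-0.002, -0.001, -1.0]]
contact_force: [-1.0, 1.5, 2.4]
width: -0.1
t 6.0 p [ 582.7 -297.6  218.9] F [-1.   1.5  2.4] yaw 165.4
[ 0.001 -0.    -0.001]
[-0.002 -0.001  0.006]
[-0.004 -0.001  0.013]
[-0.006 -0.002  0.021]
[-0.008 -0.002  0.028]
[-0.01  -0.002  0.035]
[-0.011 -0.002  0.043]
[-0.011 -0.002  0.047]
```

```bash
python3 -m crank '-0.001 0 0.004 0 0 0 0; -0.003 -0.001 0.008 0 0 0 0; -0.004 -0.001 0.012 0 0 0 0; -0.005 -0.001 0.016 0 0 0 0; -0.006 -0.001 0.02 0 0 0 0'
python3 -m crank '-0.001 0 0.004 0 0 0 0; -0.002 0 0.008 0 0 0 0; -0.003 0 0.012 0 0 0 0; -0.004 0 0.015 0 0 0 0; -0.004 0 0.018 0 0 0 0'
python3 -c "
from h import *
rel()"
```

```text
time_s: 6.62
position: [588.8, -300.3, 199.0]
eef_rot: [[-0.968, 0.252, 0.003], [0.252, 0.968, -0.002], [-0.003, -0.001, -1.0]]
contact_force: [0.8, 0.3, 2.1]
width: 0.1
time_s: 7.25
position: [592.8, -301.6, 180.8]
eef_rot: [[-0.968, 0.252, 0.003], [0.252, 0.968, -0.002], [-0.004, -0.001, -1.0]]
contact_force: [-0.1, -0.6, 2.5]
width: -0.2
t 7.25 p [ 592.8 -301.6  180.8] F [-0.1 -0.6  2.5] yaw 165.4
```

Tip at z≈108; the shut height is 103. I continue in small steps until the force rises.

```bash
python3 -m crank '0 0 0.002 0 0 0 0; 0 0 0.003 0 0 0 0; 0 0 0.004 0 0 0 0; 0 0 0.005 0 0 0 0; 0 0 0.005 0 0 0 0'
python3 -m crank '0 0 0.001 0 0 0 0; 0 0 0.001 0 0 0 0; 0 0 0.002 0 0 0 0; 0 0 0.002 0 0 0 0; 0 0 0.002 0 0 0 0'
```

```text
time_s: 7.88
position: [593.3, -301.7, 176.0]
eef_rot: [[-0.968, 0.252, 0.004], [0.252, 0.968, -0.003], [-0.005, -0.002, -1.0]]
contact_force: [0.4, -1.4, 2.1]
width: 0.2
time_s: 8.5
position: [593.3, -301.8, 175.7]
eef_rot: [[-0.968, 0.252, 0.005], [0.252, 0.968, -0.002], [-0.005, -0.001, -1.0]]
contact_force: [-2.3, 2.3, 10.4]
width: -0.2
```

The force rose to 10 N at tip z 102.7, which is the stop. I retreat straight up and check.

```bash
python3 -m crank '0 0 -0.01 0 0 0 0; 0 0 -0.04 0 0 0 0; 0 0 -0.08 0 0 0 0; 0 0 -0.12 0 0 0 0; 0 0 -0.16 0 0 0 0'
python3 - <<'E'
from h import *
np.set_printoptions(precision=1,suppress=True)
rel()
for n in ["top","side"]:
    im,d=robot.camera(n); P=pts(n,d); cv2.imwrite(f"pics/{n}4.png",im[:,:,::-1])
    for t in ["slide_lid_edge","measuring_cylinder","weights_lid"]:
        for r in robot.search_frame(n,t)[:1]: print(n,t,np.array(r["point"]),round(r["score"],2))
    H=np.array([455,-243]);dd=np.array([.917,-.397]);Q=P.reshape(-1,3);Q=Q[~np.isnan(Q[:,0])]
    q=Q[:,:2]-H; a=q@dd; b=q@[.397,.917]; 
    for lo,hi in [(10,40),(80,110),(140,170)]:
        k=(a>lo)&(a<hi)&(b>-105)&(b<-70); print(n,lo,np.median(Q[k,2]),k.sum())
E
```

```text
time_s: 9.12
position: [592.3, -300.7, 336.7]
eef_rot: [[-0.968, 0.252, 0.004], [0.252, 0.968, -0.001], [-0.004, 0.0, -1.0]]
contact_force: [-0.1, -0.5, 0.3]
width: 0.1
t 9.125 p [ 592.3 -300.7  336.7] F [-0.1 -0.5  0.3] yaw 165.4
top slide_lid_edge [569.  241.7 156.8] 0.93
top measuring_cylinder [576.   -8.2 137.6] 0.83
top weights_lid [ 530.2 -279.6  102.1] 0.89
top 10 102.36763173210936 337
top 80 102.70607932647565 328
top 140 102.73172693826447 328
side weights_lid [ 522.2 -305.1  101.4] 0.89
side 10 103.07513854619103 588
side 80 102.92424291673558 633
side 140 102.9783285940994 684
```

View pics/side4.png

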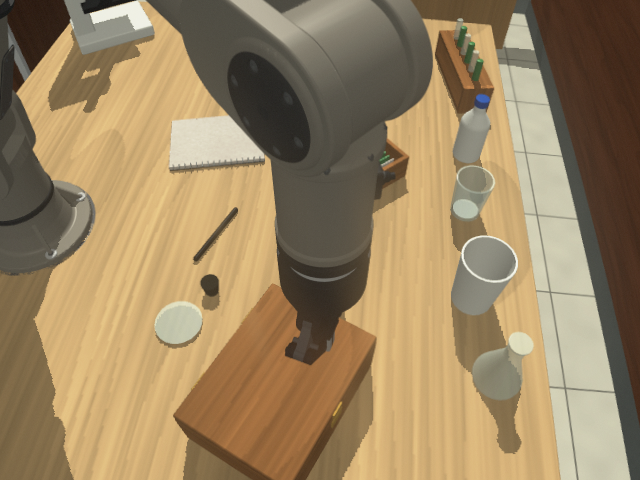

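The lid lies flat at z≈103 all over, centred near px (275,380). The slide lid and cylinder are where they were, and the arm is clear. I hand in the job.

```bash
python3 -c "
from h import *
robot.close_job(); print(robot.read_state()['time_s'])"
```

```text
the job is handed in; nothing more can be done
the job is handed in; nothing more can be done
```

The weights case is shut, and I handed the job in at about 9.5 s of the 38 s allowed. I pushed the lid down along its hinge arc with the closed fingertips, at roughly 0.2 rad/s in the last part, until it met the firm stop at about 10 N. I then lifted straight clear.

**Lid:** the last depth check put its top at 102.4–103.1 mm from hinge to free edge in both cameras, against 103 mm when shut. I did not measure the lid's own speed; the 0.2 rad/s comes from the tool's motion.

**Slide box and cylinder:** in the top camera, the slide lid's edge was within 6 mm and the cylinder within 4 mm of where they started, about the network's own accuracy. The arm hid both from the side camera at the end, so that view could not confirm it.

**Contact:** the wrist force after retreating was about 0.5 N or less, so the robot was touching nothing.

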